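Knock a jammed cap out of the capping head

TASK

A bottle cap is jammed in the bore of the capping head. Swing the red keeper aside on the side where there is room, then drive the cap out from the back with the knock-out rod so that it drops into the catch pan, and lay the rod back in its wooden rest. Do not touch the cap with the gripper, leave the keeper open, and leave all else on the counter where it stands.

Things in the scene. Friction and masses are not known exactly. Their poses are not given: they have to be found in the camera images.
- head: the grey-and-steel capping head, fixed to the counter. Origin on the counter under the middle of its barrel; z up; x is the bore axis, pointing from mouth to back (away from the robot, more or less), y to its left. Barrel: level steel tube, 60 mm outside, axis 85 mm and top 115 mm above the counter, from x = -30 (mouth) to +32 mm (back); jaw housings on its sides reach y = +/-40 mm
- bore_back (a point): centre of the 24 mm round hole through the 10 mm back end plate of the barrel, at the back face, 85 mm above the counter; axes as the head's (x points out of the hole, away from the barrel). The bore inside is 36 mm wide
- bore_mouth (a point): centre of the 36 mm open mouth of the bore, on the bore axis, 85 mm above the counter, 62 mm from bore_back
- pan_center (a point): middle of the floor of the aluminium catch pan in front of and below the mouth, part of the head: inside in the head's frame x = -31 to -153 mm, y = +/-53 mm; floor at z = 4 mm, walls 30 mm high
- keeper (a joint): angle (rad) of the keeper, a flat red lever 14 mm wide on a pivot below the mouth (head frame x -35, y 0, z 45 mm; hinge axis along the bore). 0 = upright across the mouth, where it stops the cap; + leans to the head's +y (left), - to its -y; limits +/-1.25. Stiff: about 1 N at the knob; stays where left. The mouth is clear from 0.65 rad either way; swing it to 0.9 or more to be sure
- keeper_knob (a point): centre of the keeper's black ball knob, diameter 22 mm, 125 mm from the pivot (170 mm above the counter when upright), above and in front of the barrel
- cap_center (a point): centre of the jammed black screw cap, 33 mm diameter, 19 mm long, in the bore with its closed top to the back (its z axis points along the bore to the back). Two sprung brass jaws grip it: some 9 to 15 N along the bore moves it; it cannot go out backwards. It drops into the pan once pushed wholly out of the mouth (rod end 5 to 15 mm beyond the mouth)
- rod_center (a point): centre of the knock-out rod: a straight steel rod 220 mm long, 12 mm diameter, 0.13 to 0.24 kg, alike at both ends, along its own x axis, with a square blue grip sleeve 50 mm long and 16 mm wide at its middle. At the start it lies level in the rest, its axis 50 mm above the counter
- rest: the wooden rest of the rod, fixed to the counter: base 130x46x12 mm and two V-notched posts 12 mm thick, centred 50 mm either side of the middle (76 mm free between them); notch tips reach 57 mm height. x axis along the rod's place, origin on the counter under the middle
- rest_center (a point): where the centre of the rod lies in the rest, 50 mm above the counter; x axis along the rod
- bleach_bottle: white-and-blue cleaner bottle, fixed, at the back right, 50x80 mm and 252 mm tall: keep the gripper clear of it behind the head; origin at the centre of its underside
- soap_bottle: blue-and-orange cleaner bottle beside it, fixed, 50x80 mm and 249 mm tall; origin at the centre of its underside
- gas_ring_2: black cast-iron gas ring, fixed, about 270 mm across and 85 mm high, left of the head and in front of the rod's rest; origin at the centre of its underside
- bottle_a: one of two 500 ml amber glass bottles with a black screw cap, 77 mm across, 222 mm tall, standing; origin at the centre of its underside. It stands close beside the catch pan on one side or the other and so blocks the keeper on that side
- label_roll: white paper label roll 82 mm across, 38 mm high, lying flat on the other side of the catch pan; origin at the centre of its underside
- bottle_b: the second such bottle (77 x 222 mm), standing beside the back half of the capping head on one side or the other; origin at the centre of its underside
- spare_cap: loose black screw cap 33 mm across, 19 mm high, lying on the counter beside the back half of the capping head (not the jammed one); origin at the centre of its underside
- funnel: grey metal bottling funnel standing on its rim at the back, 101x122 mm, 108 mm high, fixed; origin under its centre
- tape_roll: tan tape roll, 98 mm across, 25 mm high, at the back; origin under its centre
- batch_pad: yellow pad 148x108x11 mm, fixed on the counter near the front right; origin under its centre
- thermometer: white probe thermometer 183 mm long, lying on the counter at the right; origin under its centre

How it is judged:
By the outcome, as a careful person would: the job done as asked, in the order asked, and still so for the second after the job is handed in, with the robot touching nothing.
It also fails if it takes over 72 s, if anything falls off the work surface, if the arm or the gripper's body presses on something with over 40 N, if the wrist force passes 120 N, or if a joint passes its speed limit or range.

ROBOT

A 6-joint arm with a two-finger parallel gripper is mounted at the origin on a cart in front of the work surface, level with it; the furniture and walls round the work are solid. World frame = base frame: x ahead of the robot, y to its left, z up, the work surface at z = 0. Lengths are in mm, angles in rad, forces in N, time in s.
With the tool pointing down it reaches from about 350 to 975 mm from the base axis. Payload 7.1 kg.
Tool frame: the origin (TCP) lies on the centre line of the jaws, within the pads' length; the fingertips stand 14 mm ahead of it and the grasp point (between the pads) lies 5 mm behind it; x points along the fingers, z is the direction in which the jaws open and shut, and the axes are right-handed (so a half turn about x gives the same grasp; the last joint's range is limited). The gripper opens to 88 mm and grips with 3 to 60 N. Pads are 20 mm wide; open, the fingers measure 115 mm over their backs; the gripper's body (75 mm by 178 mm) begins 61 mm behind the grasp point.
Start: joints at [1.254, 0.423, 1.63, -0, 1.089, -0.019], TCP at [183.354, 597.483, 236.675] pointing down, gripper open.
Joint ranges: [-3, 3], [-0.9, 2.11], [0.09, 2.58], [-1.31, 4.45], [0.11, 2.69], [-2.54, 2.54]. Speed limits (rad/s): [2.39, 2.39, 3.01, 3.14, 3.14, 3.14].

INTERFACE

Orientations are given as a rotation vector (axis times angle).
In Python, from workcell import ctrl gives the robot as it stands.
- The arm moves only by the tool servo_tool, never from a script. Its argument "plan" is a list that holds one entry, the list of rows, each a list of 7 numbers: the shift along the tool's x, y, z in cm, then the turn, a rotation vector about the tool's x, y, z in rad, then the finger opening in cm, from 0 to 8.78. A call has 1 to 8 rows; each row is the pose to reach, as a shift and turn from the pose commanded when the call began, along the tool's axes at that moment; what a row does not reach only later rows make up. A row lasts 1/12 s, in which the tool goes at most 41.7 mm and 7.16 degrees, less where a joint would pass 70% of its speed; a pose out of reach is approached as far as the arm can. A call with a gripper value outside its range is refused whole. The fingers move at their own pace and stop on an object; the grip force is fixed at half the most. Time passes only in rows, so rows that repeat a pose let the fingers close. It gives the time, the measured TCP pose, the force and the opening at its end, in the units of the state.
- ctrl.get_obs(): the state, without advancing time (a new reading comes with each control period).
- ctrl.get_image(name): name is "scene" or "top" or "wrist"; returns the picture (400x640x3 uint8, red, green, blue); there is no depth.
- ctrl.calibration(name): a dict with "K" (3x3 intrinsics, pixels), "view" (4x4, takes a point from world to camera coordinates). Camera axes: x right, y up, looking along -z (the intrinsics and any distortion apply to the point x, -y, -z); pixel columns grow to the right and rows downward; lengths in mm; the calibration is good to about 2 mm. A picture is of the moment at which its call begins: read the wrist's pose just before it. calibration takes no time and is no camera call; for the wrist camera it gives the pose at the moment of the call.
- ctrl.close_job(): hands the job in, once; it reports no verdict.
The state is a dict: "t": time; "qpos": joint angles; "qvel": joint speeds; "joint_torque": joint torques, N m; "ee_pos": TCP position; "orientation": TCP orientation; "ft_force": force on the tool from outside, world axes, zero at the start; "moment": the same for the moment, N m; "width": finger opening in mm.
Only numpy, scipy, OpenCV 4.12 (cv2) and the standard library are available. Lean on these libraries where they do the work, as an engineer would, in place of code of your own. Each camera call takes 0.05 s, during which the arm holds its last target.

## Working session

There is one attempt and no reset: what is moved stays moved. The work goes in short steps, Python scripts to look and compute and a tool call to move; the robot and the scene stay as the last step left them, time stands still between calls to the robot, and variables do not carry over. Pictures are saved under pics/ and viewed, and the job is handed in when it is done.

Besides the shell and the picture viewer there is one more tool, called after "Call:" as name([rows], argument=value, ...), one row to a line, values as JSON. servo_tool: Moves the arm, as the interface text tells. Its arguments: {"type":"object","properties":{"plan":{"type":"array","items":{"type":"array","items":{"type":"array","items":{"type":"number"}}}}},"required":["plan"]}

```bash
ls; mkdir -p pics
python3 - <<'E'
from workcell import ctrl
import cv2
o=ctrl.get_obs();print(o)
for n in("scene","top","wrist"):
    c=ctrl.calibration(n);print(n,c)
    im=ctrl.get_image(n);cv2.imwrite(f"pics/{n}0.png",im[:,:,::-1])
E
```

```text
pics
{'t': 0.0, 'qpos': array([ 1.25398565e+00,  4.23809953e-01,  1.63066892e+00, -2.92352228e-05,
        1.08857449e+00, -1.90254647e-02]), 'qvel': array([ 0.00164336, -0.00089533,  0.00096213, -0.00095257,  0.00093025,
        0.00042171]), 'joint_torque': array([ 3.24853454e-04, -5.44623148e+01, -2.73671865e+01,  6.42706873e-02,
        2.27062718e-02, -1.25898409e-04]), 'ee_pos': array([183.21446375, 597.00324257, 235.92923865]), 'orientation': array([-0.98799101,  1.33668484,  0.98655122]), 'ft_force': array([-0.13806807, -0.57784662,  0.10853376]), 'moment': array([ 0.01869851, -0.00573912, -0.01486014]), 'width': 87.57526874048554}
scene {'K': array([[449.02337727,   0.        , 323.4090279 ],
       [  0.        , 449.02337727, 200.53882188],
       [  0.        ,   0.        ,   1.        ]]), 'view': array([[ 4.47216681e-01, -8.94419496e-01, -3.31739163e-03,
        -3.74835659e+02],
       [ 4.22532514e-01,  2.07997617e-01,  8.82158300e-01,
        -3.11241873e+02],
       [-7.88329572e-01, -3.95917613e-01,  4.70941323e-01,
        -9.09831331e+02],
       [ 0.00000000e+0
[... 396 characters left out ...]
11741e+02],
       [-1.92700503e-01, -3.41238002e-03,  9.81251686e-01,
        -1.02751456e+03],
       [ 0.00000000e+00,  0.00000000e+00,  0.00000000e+00,
         1.00000000e+00]])}
wrist {'K': array([[280.35796793,   0.        , 319.92715605],
       [  0.        , 280.35796793, 202.06900264],
       [  0.        ,   0.        ,   1.        ]]), 'view': array([[ 2.93156548e-01,  9.56063355e-01, -1.44894296e-03,
        -6.24062946e+02],
       [-9.17393226e-01,  2.80871856e-01, -2.81958630e-01,
         3.43164545e+01],
       [-2.69163347e-01,  8.39872691e-02,  9.59425469e-01,
        -3.92149347e+02],
       [ 0.00000000e+00,  0.00000000e+00,  0.00000000e+00,
         1.00000000e+00]])}
```

View pics/scene0.png

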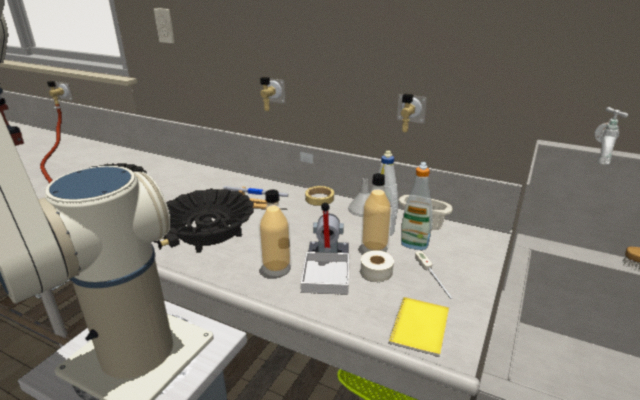

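View pics/top0.png

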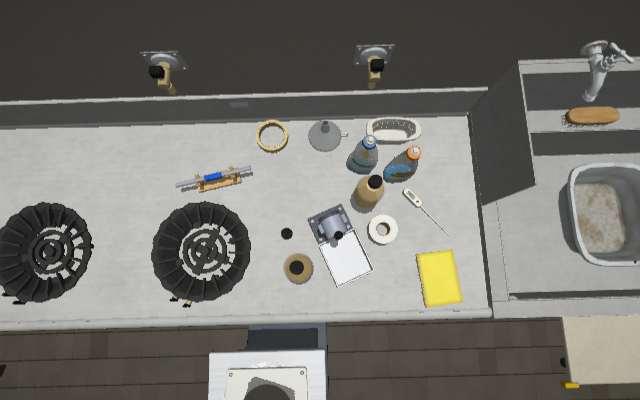

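View pics/wrist0.png

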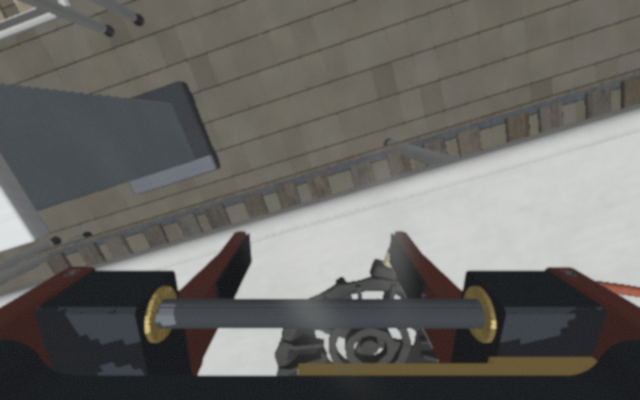

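Run:
```python
import cv2
im=cv2.imread("pics/top0.png")
cv2.imwrite("pics/top0a.png",cv2.resize(im[165:305,270:410],None,fx=5.6,fy=4.2857 if 0 else 4.28,interpolation=cv2.INTER_CUBIC) if 0 else cv2.resize(im[165:305,270:410],(588,588),interpolation=cv2.INTER_CUBIC))
cv2.imwrite("pics/top0b.png",cv2.resize(im[150:210,160:270],(770,420),interpolation=cv2.INTER_CUBIC))
im=cv2.imread("pics/scene0.png")
cv2.imwrite("pics/scene0a.png",cv2.resize(im[170:300,250:410],(738,600),interpolation=cv2.INTER_CUBIC))
```

```text
(no output)
```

View pics/top0a.png

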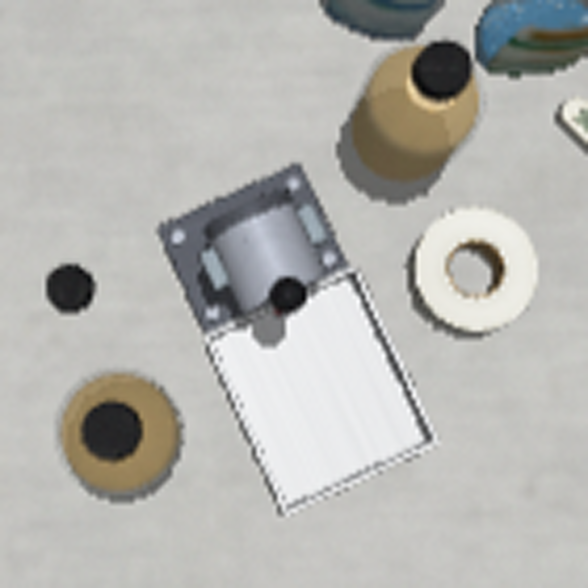

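View pics/top0b.png

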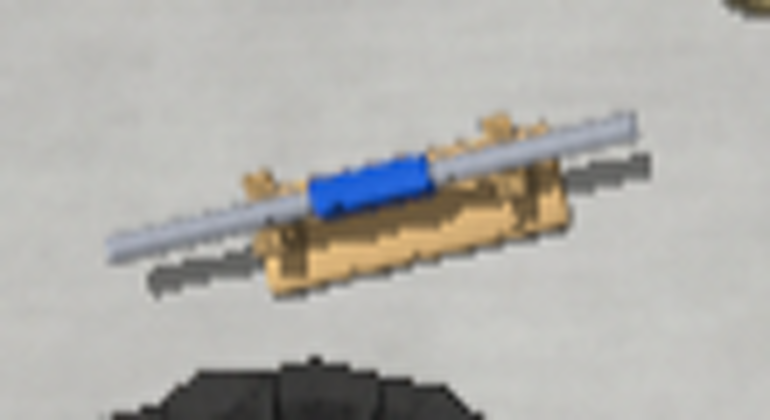

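View pics/scene0a.png

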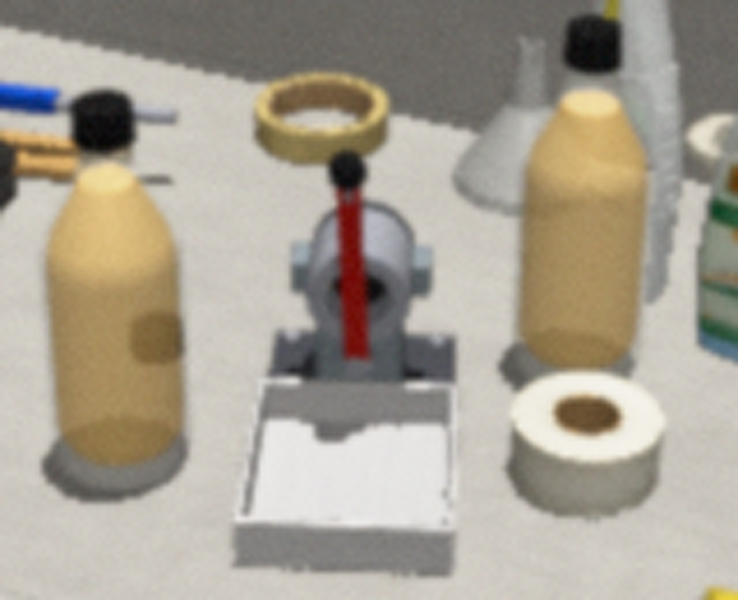

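```bash
cat > h.py <<'E'
import numpy as np, cv2
from scipy.optimize import least_squares
from scipy.spatial.transform import Rotation as R
CAL={'scene':(np.array([[449.02337727,0,323.4090279],[0,449.02337727,200.53882188],[0,0,1]]),np.array([[ 4.47216681e-01,-8.94419496e-01,-3.31739163e-03,-3.74835659e+02],[4.22532514e-01,2.07997617e-01,8.82158300e-01,-3.11241873e+02],[-7.88329572e-01,-3.95917613e-01,4.70941323e-01,-9.09831331e+02],[0,0,0,1]])),
'top':(np.array([[384.54054999,0,313.54132087],[0,384.54054999,194.21912629],[0,0,1]]),np.array([[-2.83367645e-02,-9.99557547e-01,-9.04088024e-03,-1.26694438e+02],[9.80848380e-01,-2.95476801e-02,1.92518547e-01,-5.78011741e+02],[-1.92700503e-01,-3.41238002e-03,9.81251686e-01,-1.02751456e+03],[0,0,0,1]]))}
def proj(n,p,cal=None):
    K,V=CAL[n] if cal is None else cal
    p=np.atleast_2d(p); c=p@V[:3,:3].T+V[:3,3]
    q=np.c_[c[:,0],-c[:,1],-c[:,2]]@K.T
    return q[:,:2]/q[:,2:]
def onz(n,uv,z,cal=None):
    K,V=CAL[n] if cal is None else cal
    d=np.linalg.inv(K)@[uv[0],uv[1],1]; d=V[:3,:3].T@[d[0],-d[1],-d[2]]
    o=-V[:3,:3].T@V[:3,3]
    return o+d*(z-o[2])/d[2]
def T2(x,y,a,p):
    p=np.atleast_2d(p);c,s=np.cos(a),np.sin(a)
    return np.c_[x+c*p[:,0]-s*p[:,1],y+s*p[:,0]+c*p[:,1],p[:,2]]
E
cat > m1.py <<'E'
from h import *
ta=lambda x,y:(270+(x+.5)/4.2-.5,165+(y+.5)/4.2-.5)
tb=lambda x,y:(160+(x+.5)/7-.5,150+(y+.5)/7-.5)
sa=lambda x,y:(250+(x+.5)/4.6125-.5,170+(y+.5)/4.615-.5)
zt=33
obs=[('top',ta(283,514),(-155,55,zt)),('top',ta(437,440),(-155,-55,zt)),('top',ta(207,340),(-31,55,zt)),('top',ta(357,270),(-31,-55,zt)),('top',ta(289,294),(-35,0,170)),
('scene',sa(236,522),(-155,55,zt)),('scene',sa(455,525),(-155,-55,zt)),('scene',sa(348,170),(-35,0,170))]
def f(v): return np.concatenate([proj(n,T2(*v,m))[0]-u for n,u,m in obs])
r=least_squares(f,[500,-150,-.4],loss='soft_l1',x_scale=[1,1,.01]);print(r.x,f(r.x).reshape(-1,2).round(1))
for z in(45,50,55):
    a,b,c=[onz('top',tb(*u),z) for u in((112,250),(634,126),(371,187))];print(z,a,b,np.linalg.norm(a-b),(a+b)/2,c,np.arctan2(*(a-b)[[1,0]]))
print('keeper knob top/scene',onz('top',ta(289,294),170),onz('scene',sa(348,170),170))
for n,u in dict(bottle_a=(110,432),bottle_b=(441,70)).items(): print(n,onz('top',ta(*u),222))
print('spare',onz('top',ta(70,288),19),'roll',onz('top',ta(475,270),38))
print('bleach cap',onz('top',(369.5,141),250),'soap',onz('top',(413,152),249),'funnel',onz('top',(326,125),108))
print('tape',onz('top',(272,136),25),'ring top',onz('top',(204,249),60))
E
python3 m1.py
```

```text
[ 4.80467997e+02 -1.90495021e+02  4.12265012e-01] [[ 0.6  0.2]
 [-0.2  0.4]
 [-0.6  0.5]
 [-1.1  0.4]
 [ 0.9 -0. ]
 [ 0.4 -1.8]
 [-0.5 -1. ]
 [ 1.6 -0.1]]
45 [614.14663568 251.1967641   45.        ] [660.05985274  37.32687402  45.        ] 218.7426647577909 [637.10324421 144.26181906  45.        ] [637.46752371 145.48734249  45.        ] 1.7822649471627543
50 [612.98769496 249.3408546   50.        ] [658.68704047  36.46720677  50.        ] 217.7237242872011 [635.83736772 142.90403068  50.        ] [636.19995035 144.12384542  50.        ] 1.7822649471627545
55 [611.82875425 247.48494509  55.        ] [657.3142282   35.60753953  55.        ] 216.70478381661124 [634.57149123 141.54624231  55.        ] [634.93237698 142.76034835  55.        ] 1.7822649471627539
keeper knob top/scene [ 448.46321788 -202.28134627  170.        ] [ 446.35207546 -201.05176233  170.        ]
bottle_a [371.6482249  -98.65410291 222.        ]
bottle_b [ 568.450465   -290.78266186  222.        ]
spare [470.11276666 -62.30226986  19.        ] roll [ 472.42198062 -334.87018174   38.        ]
bleach cap [ 659.9717617  -279.97453379  250.        ] soap [ 630.06980607 -380.5999941   249.        ] funnel [ 758.38757379 -183.81376899  108.        ]
tape [761.09983965 -24.31263547  25.        ] ring top [429.5641232  160.32699944  60.        ]
```

```bash
cat > mv.py <<'E'
from h import *
from workcell import ctrl
HX,HY,HA=480.5,-190.5,0.412
def hw(p): return T2(HX,HY,HA,p)[0]
def wh(p):
    d=np.array(p,float)-[HX,HY,0];c,s=np.cos(HA),np.sin(HA);return np.array([c*d[0]+s*d[1],-s*d[0]+c*d[1],d[2]])
def Rdown(zdir,roll=0,xaxis=(0,0,-1)):
    """tool x down, tool z heading zdir (rad); roll: world rotation about given axis later"""
    x=np.array([0,0,-1.]);z=np.array([np.cos(zdir),np.sin(zdir),0]);y=np.cross(z,x)
    return R.from_matrix(np.c_[x,y,z])
def to(p,Rt):
    o=ctrl.get_obs();R0=R.from_rotvec(o['orientation'])
    s=R0.inv().apply(np.array(p)-o['ee_pos'])/10;t=(R0.inv()*Rt).as_rotvec()
    print('ee',o['ee_pos'].round(1),'zdir',np.arctan2(*R0.apply([0,0,1])[[1,0]]).round(3),'q',o['qpos'].round(2),'t',round(o['t'],2))
    print('row',s.round(2),t.round(3),'dist',np.linalg.norm(s).round(1),'deg',np.degrees(np.linalg.norm(t)).round(1))
E
python3 - <<'E'
from mv import *
for zd in (HA+np.pi/2,HA-np.pi/2):
    to((400,200,400),Rdown(zd))
print(R.from_rotvec(ctrl.get_obs()['orientation']).as_matrix().round(3))
E
```

```text
ee [183.2 597.1 236.1] zdir 1.273 q [ 1.25  0.42  1.63  0.    1.09 -0.02] t 0.15
row [-16.36 -32.37 -31.62] [-0.71  -0.001 -0.   ] dist 48.1 deg 40.7
ee [183.2 597.1 236.1] zdir 1.273 q [ 1.25  0.42  1.63  0.    1.09 -0.02] t 0.15
row [-16.36 -32.37 -31.62] [ 2.432e+00 -1.000e-03  1.000e-03] dist 48.1 deg 139.3
[[-0.    -0.956  0.293]
 [-0.001  0.293  0.956]
 [-1.     0.    -0.001]]
```

Call:
servo_tool([
  [[-16.4,-32.4,-31.6,2.43,0,0,0],[-16.4,-32.4,-31.6,2.43,0,0,0],[-16.4,-32.4,-31.6,2.43,0,0,0],[-16.4,-32.4,-31.6,2.43,0,0,0],[-16.4,-32.4,-31.6,2.43,0,0,0],[-16.4,-32.4,-31.6,2.43,0,0,0],[-16.4,-32.4,-31.6,2.43,0,0,0],[-16.4,-32.4,-31.6,2.43,0,0,0]],
])

```text
t: 0.82
ee_pos: [333.9, 320.6, 350.8]
orientation: [-0.21, 1.561, 0.21]
ft_force: [1.2, -0.0, 0.9]
width: 38.1
```

Run:
```python
from mv import *
to((*hw((-60,45,0))[:2],400),Rdown(HA-np.pi/2))
```

```text
ee [333.9 320.6 350.8] zdir 0.267 q [ 0.74  0.05  1.85 -0.    1.25  0.47] t 0.82
row [ -4.91 -49.58  -5.94] [ 1.426 -0.     0.   ] dist 50.2 deg 81.7
```

Call:
servo_tool([
  [[-4.9,-49.6,-5.9,1.426,0,0,0],[-4.9,-49.6,-5.9,1.426,0,0,0],[-4.9,-49.6,-5.9,1.426,0,0,0],[-4.9,-49.6,-5.9,1.426,0,0,0],[-4.9,-49.6,-5.9,1.426,0,0,0],[-4.9,-49.6,-5.9,1.426,0,0,0],[-4.9,-49.6,-5.9,1.426,0,0,0],[-4.9,-49.6,-5.9,1.426,0,0,0]],
])

```text
t: 1.48
ee_pos: [384.2, -7.3, 383.2]
orientation: [0.573, 1.493, -0.573]
ft_force: [2.0, 0.2, -0.6]
width: 0.5
```

Run:
```python
from mv import *
to((*hw((-60,45,0))[:2],350),Rdown(HA-np.pi/2))
```

```text
ee [384.2  -7.3 383.2] zdir -0.733 q [-0.05 -0.12  1.94  0.    1.33  0.68] t 1.48
row [  3.32 -10.78  12.83] [ 0.426  0.    -0.001] dist 17.1 deg 24.4
```

Call:
servo_tool([
  [[3.3,-10.8,12.8,0.426,0,0,0],[3.3,-10.8,12.8,0.426,0,0,0],[3.3,-10.8,12.8,0.426,0,0,0],[3.3,-10.8,12.8,0.426,0,0,0],[3.3,-10.8,12.8,0.426,0,0,0],[3.3,-10.8,12.8,0.426,0,0,0]],
])

```text
t: 1.98
ee_pos: [408.1, -172.9, 348.9]
orientation: [0.899, 1.379, -0.9]
ft_force: [-0.9, 0.1, 0.9]
width: 0.6
```

Run:
```python
from mv import *
to((*hw((-42,45,0))[:2],200),Rdown(HA-np.pi/2))
c=ctrl.calibration('wrist');im=ctrl.get_image('wrist');cv2.imwrite('pics/w1.png',im[:,:,::-1]);np.savez('w1.npz',K=c['K'],V=c['view'])
```

```text
ee [ 408.1 -172.9  348.9] zdir -1.157 q [-0.43  0.02  1.88  0.    1.24  0.73] t 1.98
row [14.88  1.75  0.04] [ 0.002 -0.002  0.001] dist 15.0 deg 0.2
```

View pics/w1.png

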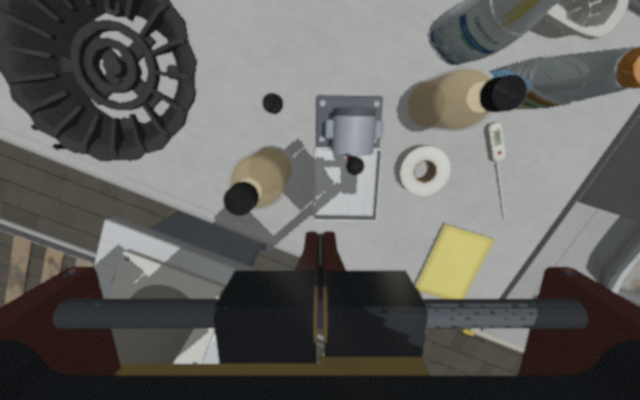

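Run:
```python
import cv2
im=cv2.imread("pics/w1.png")
cv2.imwrite("pics/w1a.png",cv2.resize(im[85:230,300:400],(414,600),interpolation=cv2.INTER_CUBIC))
```

```text
(no output)
```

View pics/w1a.png

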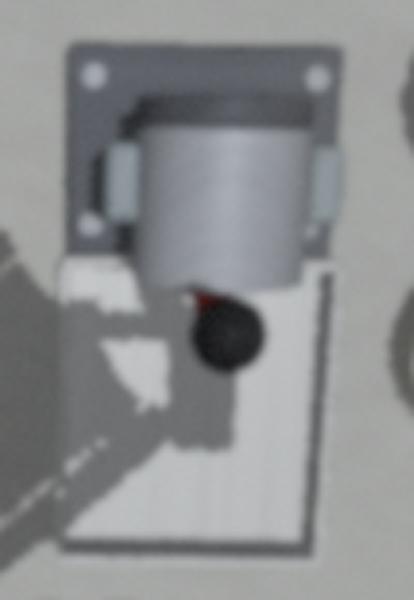

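```bash
cat >> m1.py <<'E'
print('---')
d=np.load('w1.npz');CAL['w1']=(d['K'],d['V'])
w=lambda x,y:(300+(x+.5)/4.138-.5,85+(y+.5)/4.138-.5)
def fit(s):
    r=least_squares(lambda v:np.concatenate([proj(n,T2(*v,m))[0]-u for n,u,m in s]),[500,-150,.4],loss='soft_l1',x_scale=[1,1,.01]);print(r.x)
    for n,u,m in s: print(n,m,(proj(n,T2(*r.x,m))[0]-u).round(1))
W=[('w1',w(57,553),(-155,55,zt)),('w1',w(313,555),(-155,-55,zt)),('w1',w(335,265),(-31,-55,zt)),('w1',w(60,258),(-31,55,zt)),('w1',w(229,332),(-35,0,170))]
fit(W);fit(obs+W)
E
python3 m1.py | sed -n '/---/,$p'
```

```text
---
[ 4.83269435e+02 -1.87419167e+02  4.03377712e-01]
w1 (-155, 55, 33) [-0.5  0.7]
w1 (-155, -55, 33) [0.  0.9]
w1 (-31, -55, 33) [-0.2 -0.3]
w1 (-31, 55, 33) [-1.   0.6]
w1 (-35, 0, 170) [ 2.2 -1.8]
[ 4.81861539e+02 -1.88163514e+02  4.11555047e-01]
top (-155, 55, 33) [-0.3 -0.2]
top (-155, -55, 33) [-1.1 -0. ]
top (-31, 55, 33) [-1.5  0. ]
top (-31, -55, 33) [-2. -0.]
top (-35, 0, 170) [-0.1 -0.5]
scene (-155, 55, 33) [-0.2 -2.4]
scene (-155, -55, 33) [-1.3 -1.6]
scene (-35, 0, 170) [ 1.  -0.5]
w1 (-155, 55, 33) [0.3 1.8]
w1 (-155, -55, 33) [0.8 1.5]
w1 (-31, -55, 33) [0.  0.4]
w1 (-31, 55, 33) [-0.7  1.9]
w1 (-35, 0, 170) [ 2.5 -0.5]
```

```bash
sed -i 's/^HX.*/HX,HY,HA=482.0,-188.5,0.41/' mv.py
python3 - <<'E'
from mv import *
to((*hw((-42,34,0))[:2],171),Rdown(HA-np.pi/2))
E
```

```text
ee [ 408.1 -171.5  349.3] zdir -1.155 q [-0.42  0.02  1.88  0.    1.24  0.73] t 2.03
row [17.82  1.91  1.14] [ 0.006 -0.001  0.001] dist 18.0 deg 0.4
```

Call:
servo_tool([
  [[4,1.9,1.15,0,0,0,0],[8,1.9,1.15,0,0,0,0],[12,1.9,1.15,0,0,0,0],[15,1.9,1.15,0,0,0,0],[17.8,1.9,1.15,0,0,0,0],[17.8,1.9,1.15,0,0,0,0]],
])

```text
t: 2.53
ee_pos: [427.6, -170.8, 167.9]
orientation: [0.894, 1.388, -0.896]
ft_force: [-0.7, 0.6, 0.2]
width: 0.7
```

Run:
```python
from mv import *
o=ctrl.get_obs();print(wh(o['ee_pos']),o['ft_force'])
for n in('scene','wrist'):
    im=ctrl.get_image(n);cv2.imwrite(f'pics/{n}2.png',im[:,:,::-1])
im=cv2.imread('pics/scene2.png');cv2.imwrite('pics/s2a.png',cv2.resize(im[150:300,240:420],(720,600),interpolation=cv2.INTER_CUBIC))
```

```text
[-42.81664421  37.90290349 167.85201269] [-0.74520522  0.55487483  0.17687883]
```

View pics/s2a.png

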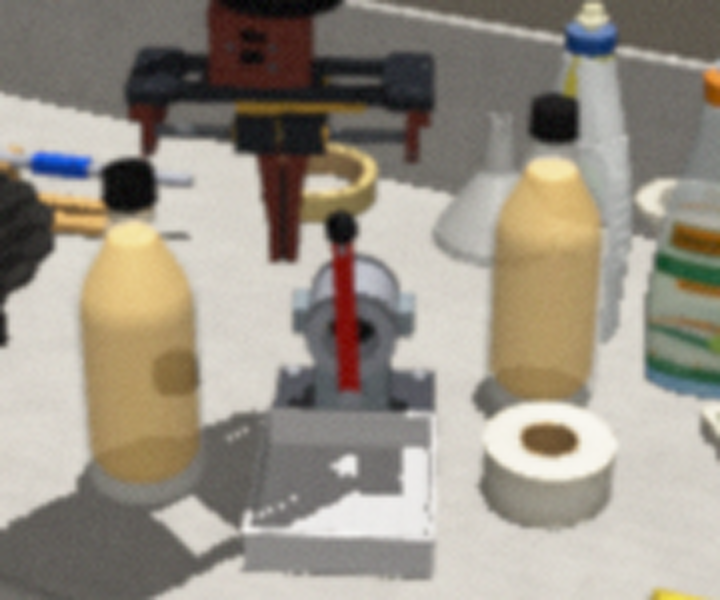

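View pics/wrist2.png

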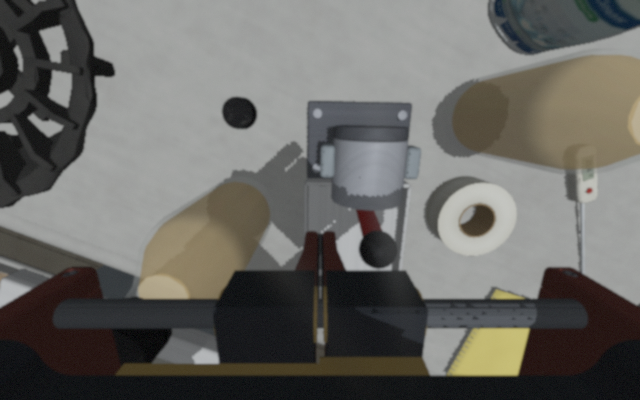

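Run:
```python
from mv import *
o=ctrl.get_obs();V=ctrl.calibration('wrist')['view'];c=-V[:3,:3].T@V[:3,3]
print(R.from_rotvec(o['orientation']).inv().apply(c-o['ee_pos']))
print('bottle_b head',wh((568.5,-290.8,0)),'bleach',wh((660,-280,0)),'a',wh((371.6,-98.7,0)))
```

```text
[-1.49028568e+02  7.73900513e+01 -6.03917583e-03]
bottle_b head [  38.55321692 -128.30116704    0.        ] bleach [ 126.77475295 -154.86901567    0.        ] a [-65.45502119 126.3639197    0.        ]
```

Call:
servo_tool([
  [[0,0,1.7,0,0,0,0],[0.2,0,3.5,0,0,0,0],[0.6,0,5.2,0,0,0,0],[1.4,0,7.1,0,0,0,0],[2.4,0,8.8,0,0,0,0],[3.2,0,9.8,0,0,0,0]],
])

```text
t: 3.13
ee_pos: [472.6, -265.6, 141.4]
orientation: [0.896, 1.374, -0.896]
ft_force: [0.3, -0.2, 1.1]
width: 0.5
```

Run:
```python
from mv import *
o=ctrl.get_obs();print(wh(o['ee_pos']),o['ft_force'])
```

```text
[-39.33905547 -66.93472511 141.43726971] [ 0.33844066 -0.15701351  1.14682019]
```

Call:
servo_tool([
  [[1.0,0,0.8,0,0,0,0],[2.0,0,1.5,0,0,0,0],[2.6,0,1.8,0,0,0,0],[2.6,0,1.8,0,0,0,0]],
])

```text
t: 3.47
ee_pos: [477.0, -279.7, 112.3]
orientation: [0.897, 1.381, -0.897]
ft_force: [0.2, -0.5, -0.0]
width: 0.6
```

Run:
```python
from mv import *
o=ctrl.get_obs();print(wh(o['ee_pos']),o['ft_force'])
im=ctrl.get_image('scene')[:,:,::-1];cv2.imwrite('pics/s3a.png',cv2.resize(im[150:300,240:420],(720,600),interpolation=cv2.INTER_CUBIC))
```

```text
[-40.893943   -81.62582915 112.34159105] [ 0.17972942 -0.52510004 -0.03682807]
```

View pics/s3a.png

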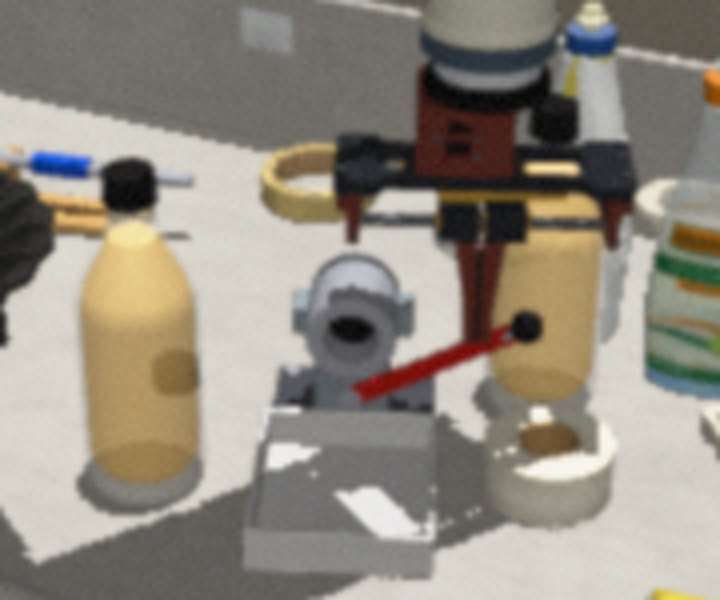

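Call:
servo_tool([
  [[-2,0,-0.6,0,0,0,0],[-6,0,-0.8,0,0,0,0],[-10,0,-0.8,0,0,0,0],[-14,0,-0.8,0,0,0,2],[-18,0,-0.8,0,0,0,4],[-22,0,-0.8,0,0,0,5],[-24,0,-0.8,0,0,0,6],[-24,0,-0.8,0,0,0,6]],
])

```text
t: 4.18
ee_pos: [476.2, -273.1, 359.9]
orientation: [0.895, 1.369, -0.894]
ft_force: [-0.2, -0.4, 0.4]
width: 30.4
```

Run:
```python
from mv import *
to((600,135,300),Rdown(0.211))
```

```text
ee [ 476.2 -273.1  359.9] zdir -1.152 q [-0.54  0.18  1.67  0.    1.28  0.61] t 4.18
row [  5.89  27.86 -32.31] [-1.363e+00  1.100e-02  1.000e-03] dist 43.1 deg 78.1
```

Call:
servo_tool([
  [[5.9,27.9,-32.3,-1.363,0.01,0,6],[5.9,27.9,-32.3,-1.363,0.01,0,6],[5.9,27.9,-32.3,-1.363,0.01,0,6],[5.9,27.9,-32.3,-1.363,0.01,0,6],[5.9,27.9,-32.3,-1.363,0.01,0,6],[5.9,27.9,-32.3,-1.363,0.01,0,6],[5.9,27.9,-32.3,-1.363,0.01,0,6],[5.9,27.9,-32.3,-1.363,0.01,0,6]],
])

```text
t: 4.85
ee_pos: [569.4, 45.8, 306.9]
orientation: [0.118, 1.575, -0.112]
ft_force: [1.3, -0.7, -0.5]
width: 60.1
```

Run:
```python
from mv import *
to((600,135,300),Rdown(0.211))
```

```text
ee [569.4  45.8 306.9] zdir -0.146 q [0.06 0.27 1.68 0.   1.2  0.2 ] t 4.85
row [0.7  9.27 1.73] [-0.357 -0.007 -0.004] dist 9.5 deg 20.5
```

Call:
servo_tool([
  [[0.7,9.3,1.7,-0.357,0,0,6],[0.7,9.3,1.7,-0.357,0,0,6],[0.7,9.3,1.7,-0.357,0,0,6],[0.7,9.3,1.7,-0.357,0,0,6],[0.7,9.3,1.7,-0.357,0,0,6]],
])

```text
t: 5.27
ee_pos: [600.1, 133.3, 300.0]
orientation: [-0.156, 1.573, 0.163]
ft_force: [-0.0, -0.4, -0.4]
width: 60.3
```

Run:
```python
from mv import *
to((600,135,300),Rdown(0.211))
c=ctrl.calibration('wrist');im=ctrl.get_image('wrist');cv2.imwrite('pics/w4.png',im[:,:,::-1]);np.savez('w4.npz',K=c['K'],V=c['view'])
im=ctrl.get_image('top');cv2.imwrite('pics/t4.png',im[:,:,::-1])
print(proj('w',[(636,143.5,50)],(c['K'],c['view'])))
```

```text
ee [600.1 133.3 300. ] zdir 0.203 q [ 0.2   0.35  1.59  0.01  1.21 -0.01] t 5.27
row [-0.    0.17  0.03] [-0.008 -0.007 -0.005] dist 0.2 deg 0.7
[[347.32645837 174.56762084]]
```

View pics/w4.png

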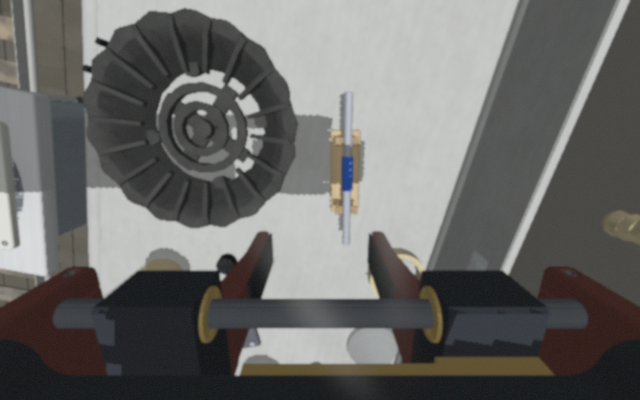

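View pics/t4.png

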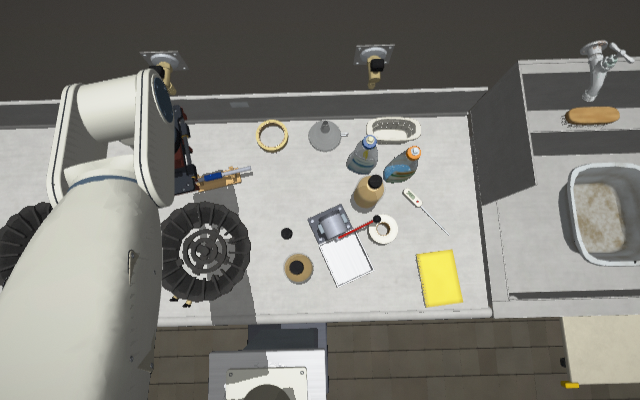

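Run:
```python
from mv import *
d=np.load('w4.npz');cal=(d['K'],d['V'])
im=cv2.imread('pics/w4.png');cv2.imwrite('pics/w4a.png',cv2.resize(im[80:260,300:400],(333,600),interpolation=cv2.INTER_CUBIC))
a,b,c=[onz('',u,50,cal) for u in((347.5,93),(346.2,244),(347.5,173.5))]
print(a,b,np.linalg.norm(a-b),(a+b)/2,c,np.arctan2(*(a-b)[[1,0]]))
to((636,143.5,200),Rdown(0.211))
```

```text
[611.07882635 250.66004512  50.        ] [659.17960557  37.14361242  50.        ] 218.86743018287865 [635.12921596 143.90182877  50.        ] [635.88873427 145.06570016  50.        ] 1.7923763575654252
ee [600.4 131.8 300.8] zdir 0.201 q [ 0.19  0.35  1.59  0.01  1.21 -0.01] t 5.37
row [10.06  0.39  3.79] [-0.01  -0.006 -0.005] dist 10.8 deg 0.7
```

View pics/w4a.png

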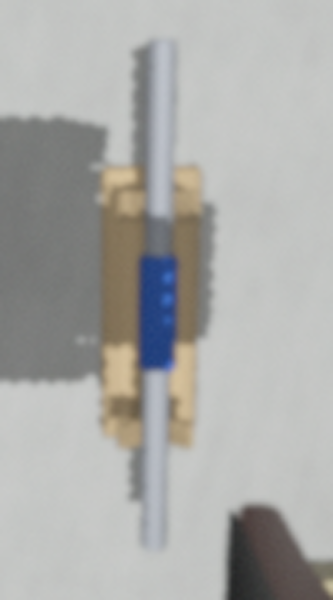

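Call:
servo_tool([
  [[4,0.4,3.6,-0.02,-0.006,-0.005,6],[8,0.4,3.6,-0.02,-0.006,-0.005,6],[12,0.4,3.6,-0.02,-0.006,-0.005,6],[16,0.4,3.6,-0.02,-0.006,-0.005,6],[19,0.4,3.6,-0.02,-0.006,-0.005,6],[19,0.4,3.6,-0.02,-0.006,-0.005,6]],
])

```text
t: 5.87
ee_pos: [629.4, 142.0, 104.2]
orientation: [-0.174, 1.575, 0.172]
ft_force: [-2.0, 0.1, 0.4]
width: 60.6
```

Run:
```python
from mv import *
to((635.7,144,45),Rdown(0.22))
c=ctrl.calibration('wrist');im=ctrl.get_image('wrist');cv2.imwrite('pics/w5.png',im[:,:,::-1]);np.savez('w5.npz',K=c['K'],V=c['view'])
```

```text
ee [629.4 142.  104.2] zdir 0.22 q [ 0.2   0.62  1.65  0.    0.88 -0.02] t 5.87
row [5.91 0.06 0.72] [ 0.    -0.011 -0.   ] dist 6.0 deg 0.6
```

View pics/w5.png

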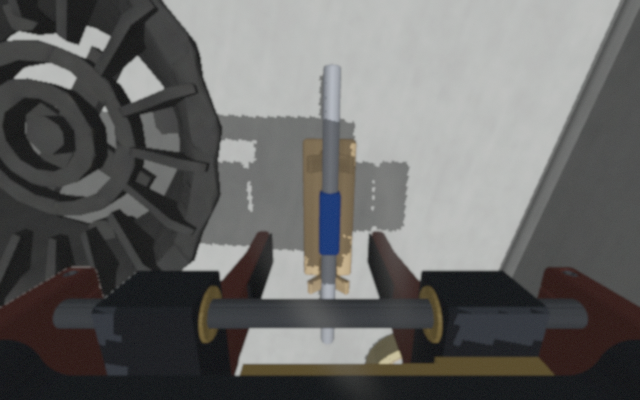

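Call:
servo_tool([
  [[2,0.05,0.7,0,-0.01,0,6],[4,0.05,0.7,0,-0.01,0,6],[5.9,0.05,0.7,0,-0.01,0,6],[5.9,0.05,0.7,0,-0.01,0,6],[5.9,0.05,0.7,0,-0.01,0,3],[5.9,0.05,0.7,0,-0.01,0,1],[5.9,0.05,0.7,0,-0.01,0,0],[5.9,0.05,0.7,0,-0.01,0,0]],
])

```text
t: 6.58
ee_pos: [642.6, 146.9, 54.3]
orientation: [-0.174, 1.549, 0.177]
ft_force: [1.2, -0.6, -0.4]
width: 37.1
```

Call:
servo_tool([
  [[0,0,0,0,0,0,0],[0,0,0,0,0,0,0],[0,0,0,0,0,0,0],[0,0,0,0,0,0,0]],
])

```text
t: 6.92
ee_pos: [635.5, 145.5, 51.9]
orientation: [-0.176, 1.565, 0.176]
ft_force: [-18.1, -3.5, 14.8]
width: 15.7
```

Run:
```python
from mv import *
o=ctrl.get_obs();print(o['ft_force'],o['moment'],o['qvel'].round(3))
to((635.7,144,45),Rdown(0.22))
im=ctrl.get_image('scene')[:,:,::-1];cv2.imwrite('pics/s6.png',cv2.resize(im[100:260,150:370],(770,560),interpolation=cv2.INTER_CUBIC))
im=ctrl.get_image('wrist')[:,:,::-1];cv2.imwrite('pics/w6.png',im)
o=ctrl.get_obs();print(o['ft_force'],o['ee_pos'],o['qvel'].round(3))
```

```text
[-18.06322804  -3.5307061   14.81931775] [-0.92881507  3.17591887 -0.15518779] [-0.002 -0.001  0.004 -0.    -0.006  0.001]
ee [635.5 145.5  51.9] zdir 0.224 q [ 0.21  0.7   1.65  0.    0.79 -0.02] t 6.92
row [ 0.69 -0.15 -0.01] [ 0.004 -0.002 -0.   ] dist 0.7 deg 0.2
[-17.74305676  -3.81990502  15.1624679 ] [635.46169316 145.5199047   51.8754961 ] [-0.002  0.     0.     0.    -0.002  0.   ]
```

View pics/s6.png

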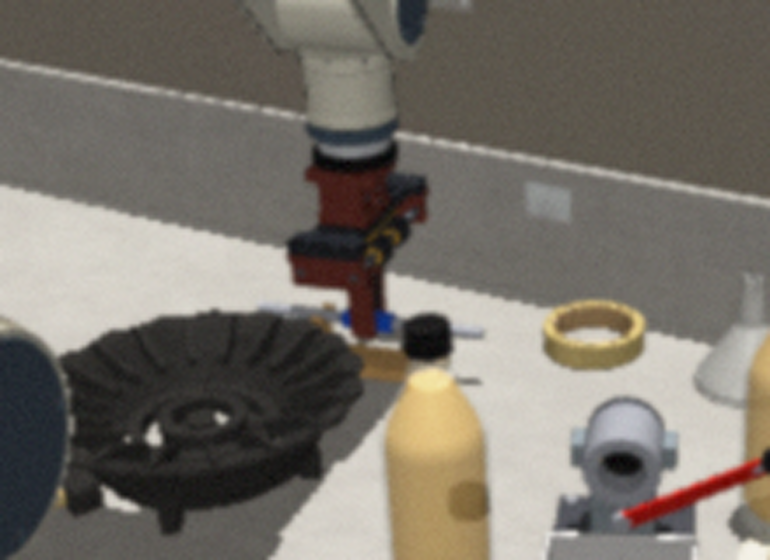

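View pics/w6.png

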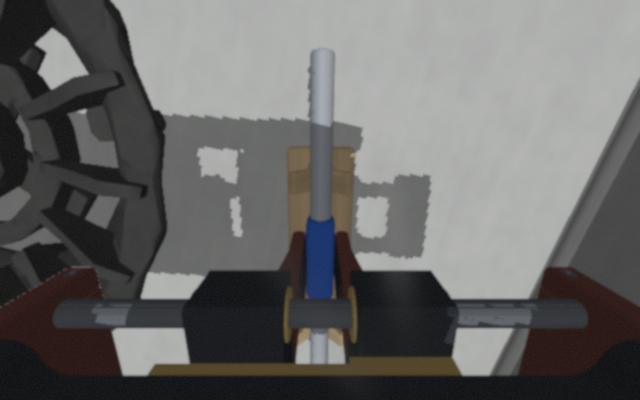

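Call:
servo_tool([
  [[0,0,-0.4,0,0,0,0],[0,0,-0.7,0,0,0,0],[0,0,-0.7,0,0,0,0],[0,0,-0.7,0,0,0,0]],
])

```text
t: 7.35
ee_pos: [635.0, 145.4, 52.4]
orientation: [-0.174, 1.551, 0.177]
ft_force: [0.7, 0.2, -0.8]
width: 15.8
```

Call:
servo_tool([
  [[-1,0,0,0,0,0,0],[-3,0,0,0,0,0,0],[-6,0,0,0,0,0,0],[-10,0,0,0,0,0,0],[-14,0,0,0,0,0,0],[-17,0,0,0,0,0,0],[-17,0,0,0,0,0,0],[-17,0,0,0,0,0,0]],
])

```text
t: 8.02
ee_pos: [633.8, 145.0, 224.7]
orientation: [-0.174, 1.548, 0.177]
ft_force: [-0.7, 0.1, -2.2]
width: 15.9
```

Run:
```python
from mv import *
o=ctrl.get_obs();print(o['ft_force'],o['width'])
p=hw((170,15,0));print(p)
to((*p[:2],240),Rdown(HA-np.pi/2))
im=ctrl.get_image('wrist')[:,:,::-1];cv2.imwrite('pics/w7.png',im)
```

```text
[-0.65398846  0.10338402 -2.16763108] 15.853869428475189
[ 631.93139996 -106.9796019     0.        ]
ee [633.8 145.  224.7] zdir 0.224 q [ 0.21  0.47  1.59  0.    1.07 -0.02] t 8.02
row [ -1.63 -24.53  -5.75] [ 1.385  0.013 -0.011] dist 25.2 deg 79.4
```

View pics/w7.png

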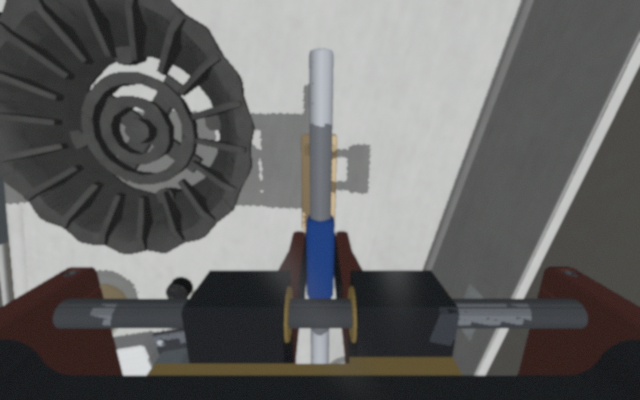

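Call:
servo_tool([
  [[-1.6,-24.5,-5.75,1.385,0.01,-0.01,0],[-1.6,-24.5,-5.75,1.385,0.01,-0.01,0],[-1.6,-24.5,-5.75,1.385,0.01,-0.01,0],[-1.6,-24.5,-5.75,1.385,0.01,-0.01,0],[-1.6,-24.5,-5.75,1.385,0.01,-0.01,0],[-1.6,-24.5,-5.75,1.385,0.01,-0.01,0],[-1.6,-24.5,-5.75,1.385,0.01,-0.01,0],[-1.6,-24.5,-5.75,1.385,0.01,-0.01,0]],
])

```text
t: 8.73
ee_pos: [629.3, -109.8, 234.7]
orientation: [0.613, 1.483, -0.616]
ft_force: [0.3, 0.4, -0.9]
width: 15.6
```

Call:
servo_tool([
  [[0,0,0,0.39,0,0,0],[0,0,0,0.39,0,0,0],[0,0,0,0.39,0,0,0],[0,0,0,0.39,0,0,0],[0,0,0,0.39,0,0,0],[0,0,0,0.39,0,0,0]],
])

```text
t: 9.23
ee_pos: [630.2, -106.7, 235.9]
orientation: [0.902, 1.374, -0.904]
ft_force: [0.7, 0.0, -1.1]
width: 15.8
```

Run:
```python
from mv import *
def tilt(th): 
    ax=np.array([np.cos(HA),np.sin(HA),0]);return R.from_rotvec(-th*ax)*Rdown(HA-np.pi/2)
p=hw((170,0,85));Rt=tilt(.35)
tcp=p-Rt.apply([2.4,0,0])
print('tcp at z+60');to(tcp+[0,0,60],Rt)
```

```text
tcp at z+60
ee [ 630.2 -106.7  235.9] zdir -1.162 q [-0.19  0.44  1.6  -0.    1.1   0.98] t 9.23
row [8.87 0.15 1.5 ] [-0.002 -0.349  0.001] dist 9.0 deg 20.0
```

Call:
servo_tool([
  [[0,0.1,1.5,0,-0.12,0,0],[2,0.1,1.5,0,-0.24,0,0],[5,0.1,1.5,0,-0.35,0,0],[7,0.1,1.5,0,-0.35,0,0],[8.9,0.1,1.5,0,-0.35,0,0],[8.9,0.1,1.5,0,-0.35,0,0],[8.9,0.1,1.5,0,-0.35,0,0],[8.9,0.1,1.5,0,-0.35,0,0]],
])

```text
t: 9.9
ee_pos: [638.7, -120.7, 149.3]
orientation: [0.707, 1.069, -1.01]
ft_force: [-0.5, 0.3, -1.3]
width: 15.8
```

```bash
cat >> mv.py <<'E'
def tilt(th,yaw=0):
    ax=np.array([np.cos(HA),np.sin(HA),0]);return R.from_rotvec(-th*ax)*Rdown(HA+yaw-np.pi/2)
def rod():
    o=ctrl.get_obs();R0=R.from_rotvec(o['orientation']);c=o['ee_pos']+R0.apply([2.4,0,0]);y=R0.apply([0,1,0])
    print('rod center(head)',wh(c).round(1),'front',wh(c-110*y).round(1),'ft',o['ft_force'].round(1),'q',o['qpos'].round(2),'t',round(o['t'],2))
    return c,y
E
python3 - <<'E'
from mv import *
c,y=rod()
for n,(a,b,k,l) in dict(scene=(120,260,270,450),top=(130,270,280,440)).items():
    im=ctrl.get_image(n)[:,:,::-1];cv2.imwrite(f'pics/{n}8.png',cv2.resize(im[a:b,k:l],None,fx=4,fy=4,interpolation=cv2.INTER_CUBIC))
    print(n,(proj(n,[c-110*y,c+110*y,c,hw((32,0,85)),hw((-30,0,115)),hw((32,0,115))])-[k,a])*4)
E
```

```text
rod center(head) [170.8  -1.1 147.1] front [ 60.8  -0.6 146.8] ft [-0.5  0.3 -1.3] q [-0.06  0.52  1.76 -0.47  0.75  1.43] t 9.9
scene [[232.67715851 305.19744295]
 [246.4676964  173.5753044 ]
 [240.08706221 234.47450385]
 [229.68898159 406.86299242]
 [225.24053954 416.27147458]
 [229.72938546 367.89876315]]
top [[167.70634014 283.6866227 ]
 [ 27.64627626 -11.07526083]
 [ 96.32706329 133.46614223]
 [183.93031525 337.91447928]
 [225.93714925 416.85137531]
 [184.96503998 331.49720455]]
```

View pics/scene8.png

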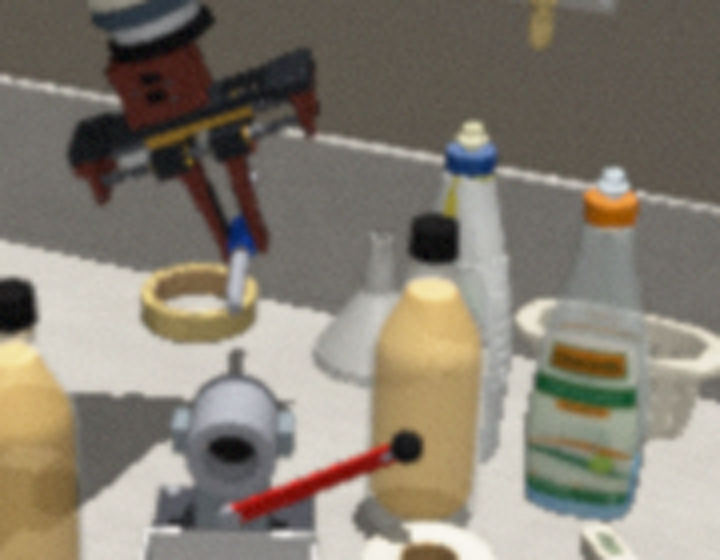

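View pics/top8.png

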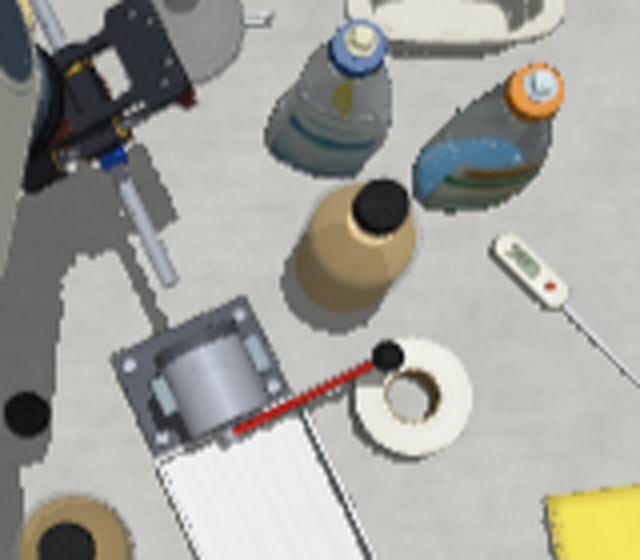

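```bash
cat > ov.py <<'E'
from mv import *
def overlay(n,fn,box,s,c=None,y=None,hd=(HX,HY,HA)):
    a,b,k,l=box;im=ctrl.get_image(n)[:,:,::-1]
    im=cv2.resize(im[a:b,k:l],None,fx=s,fy=s,interpolation=cv2.INTER_CUBIC)
    P=lambda p:((proj(n,p)-[k,a]+.5)*s-.5)
    t=np.linspace(0,2*np.pi,73)
    def ln(p,col):cv2.polylines(im,[np.round(P(p)).astype(int)],False,col,1,cv2.LINE_AA)
    for x,r in((-30,30),(-30,18),(22,30),(32,30),(32,12)):
        ln(T2(*hd,np.c_[np.full(73,x),r*np.cos(t),85+r*np.sin(t)]),(0,255,0))
    ln(T2(*hd,np.array([(-153,53,33),(-153,-53,33),(-31,-53,33),(-31,53,33),(-153,53,33)])),(255,0,255))
    if c is not None:
        u=np.cross(y,[0,0,1]);u/=np.linalg.norm(u);
        for d in(-6,6): ln(np.array([c-110*y+d*u,c+110*y+d*u]),(0,255,255))
    cv2.imwrite(fn,im)
E
python3 - <<'E'
from ov import *
c,y=rod()
overlay('top','pics/t9.png',(190,270,300,375),8,c,y)
overlay('scene','pics/s9.png',(180,260,290,360),8,c,y)
E
```

```text
rod center(head) [171.   -1.4 147.8] front [ 61.   -0.8 147.4] ft [ 1.  -0.3 -2.3] q [-0.07  0.52  1.76 -0.47  0.75  1.43] t 10.0
```

View pics/t9.png

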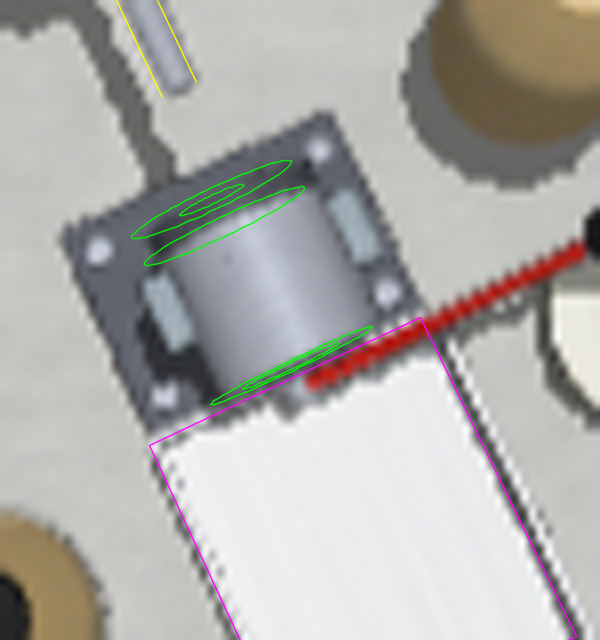

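View pics/s9.png

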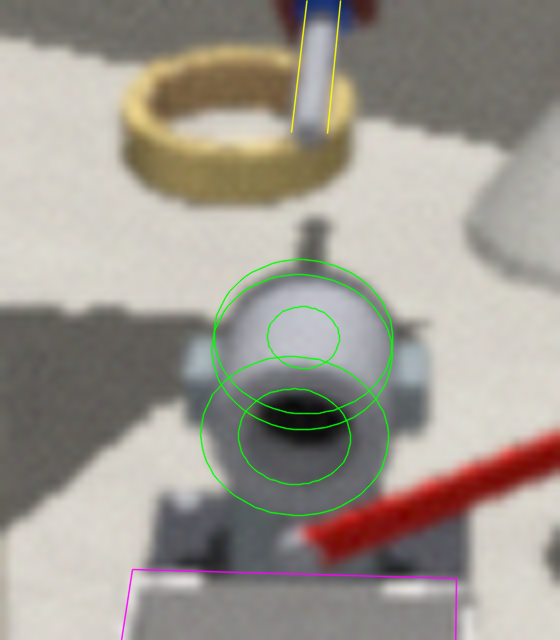

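```bash
cat >> mv.py <<'E'
def rodto(p,th=.35,yaw=0):
    Rt=tilt(th,yaw);to(hw(p)-Rt.apply([2.4,0,0]),Rt)
E
python3 - <<'E'
from mv import *
rodto((168,-0.5,85))
E
```

```text
ee [ 638.8 -120.8  149.9] zdir -1.167 q [-0.07  0.52  1.76 -0.47  0.75  1.43] t 10.1
row [ 5.85 -0.3  -2.24] [-0.006  0.004 -0.001] dist 6.3 deg 0.4
```

Call:
servo_tool([
  [[2,-0.1,-0.7,0,0,0,0],[4,-0.2,-1.5,0,0,0,0],[5.85,-0.3,-2.24,-0.005,0,0,0],[5.85,-0.3,-2.24,-0.005,0,0,0],[5.85,-0.3,-2.24,-0.005,0,0,0],[5.85,-0.3,-2.24,-0.005,0,0,0]],
])

```text
t: 10.6
ee_pos: [635.9, -121.1, 87.2]
orientation: [0.703, 1.07, -1.007]
ft_force: [0.6, 0.3, -1.3]
width: 16.4
```

Run:
```python
from ov import *
c,y=rod();rodto((168,-0.5,85))
overlay('top','pics/t10.png',(170,270,285,375),6,c,y)
overlay('scene','pics/s10.png',(160,260,270,380),6,c,y)
```

```text
rod center(head) [168.   -0.4  84.9] front [58.  -0.3 84.8] ft [ 0.6  0.3 -1.3] q [-0.07  0.61  1.78 -0.53  0.65  1.51] t 10.6
ee [ 635.9 -121.1   87.2] zdir -1.162 q [-0.07  0.61  1.78 -0.53  0.65  1.51] t 10.6
row [-0.   -0.    0.02] [-0.001  0.004 -0.001] dist 0.0 deg 0.2
```

View pics/t10.png

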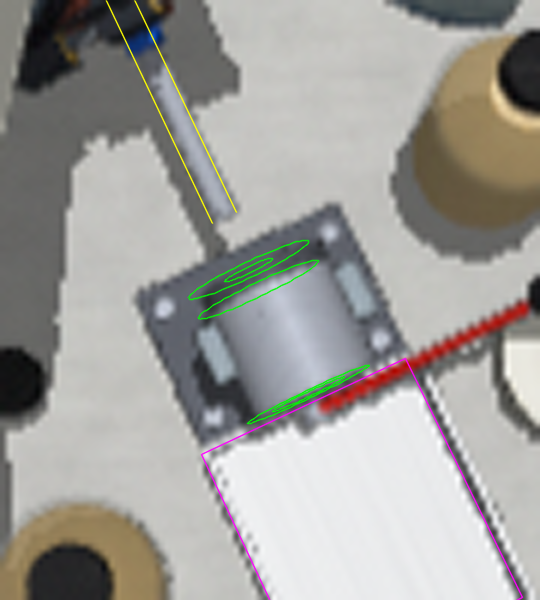

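View pics/s10.png

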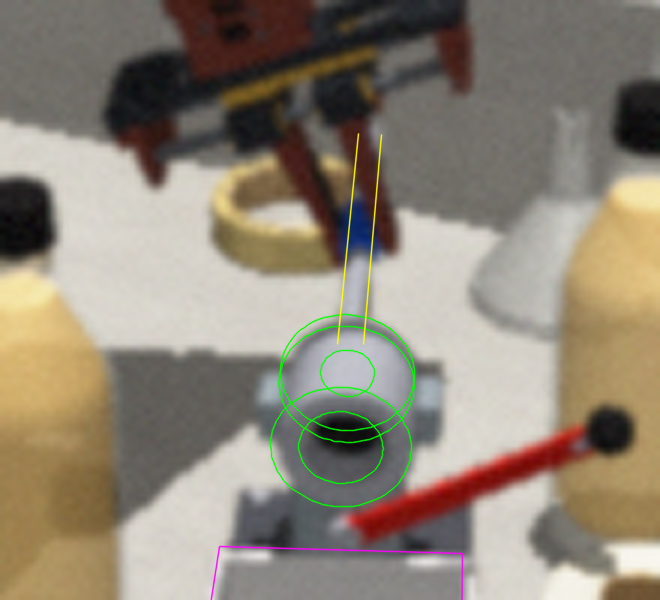

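Run:
```python
from mv import *
d=np.load('w1.npz');cal=(d['K'],d['V']);im=cv2.imread('pics/w1.png')
k,a,s=300,85,6
im=cv2.resize(im[85:185,300:400],None,fx=s,fy=s,interpolation=cv2.INTER_CUBIC);t=np.linspace(0,6.2832,73)
for hd,col in(((482,-188.5,.41),(0,255,0)),):
  for x in(-30,22,32):
    p=T2(*hd,np.c_[np.full(73,x),30*np.cos(t),85+30*np.sin(t)])
    q=(proj('',p,cal)-[k,a]+.5)*s-.5
    cv2.polylines(im,[np.round(q).astype(int)],False,col,1,cv2.LINE_AA)
cv2.imwrite('pics/w1o.png',im)
```

```text
(no output)
```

View pics/w1o.png

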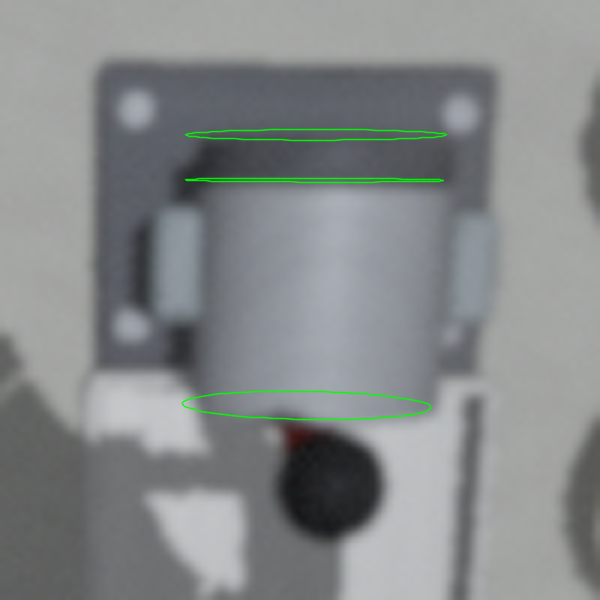

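```bash
sed -i 's/^HX.*/HX,HY,HA=482.6,-190.0,0.41/' mv.py
python3 - <<'E'
from mv import *
rod();rodto((134,0,85))
E
```

```text
rod center(head) [168.4   1.2  85.3] front [58.4  1.2 85.1] ft [ 1.1  0.2 -1.4] q [-0.07  0.61  1.78 -0.53  0.65  1.51] t 10.7
ee [ 636.2 -121.    87.6] zdir -1.162 q [-0.07  0.61  1.78 -0.53  0.65  1.51] t 10.7
row [ 0.07 -3.44  0.1 ] [-0.001  0.004 -0.002] dist 3.4 deg 0.3
```

Call:
servo_tool([
  [[0.05,-0.5,0.1,0,0,0,0],[0.05,-1,0.1,0,0,0,0],[0.05,-1.5,0.1,0,0,0,0],[0.05,-2,0.1,0,0,0,0],[0.05,-2.5,0.1,0,0,0,0],[0.05,-3,0.1,0,0,0,0],[0.05,-3.4,0.1,0,0,0,0],[0.05,-3.4,0.1,0,0,0,0]],
])

```text
t: 11.37
ee_pos: [603.1, -135.8, 85.5]
orientation: [0.703, 1.072, -1.009]
ft_force: [-0.4, -0.4, -1.8]
width: 16.0
```

Run:
```python
from mv import *
rod();rodto((98,0,85))
```

```text
rod center(head) [132.1   0.9  83.3] front [22.1  1.  83.4] ft [-0.4 -0.4 -1.8] q [-0.1   0.58  1.86 -0.56  0.6   1.52] t 11.37
ee [ 603.1 -135.8   85.5] zdir -1.161 q [-0.1   0.58  1.86 -0.56  0.6   1.52] t 11.37
row [-0.13 -3.41  0.14] [-0.001  0.002  0.001] dist 3.4 deg 0.2
```

Call:
servo_tool([
  [[-0.1,-0.4,0.1,0,0,0,0],[-0.1,-0.8,0.1,0,0,0,0],[-0.1,-1.2,0.1,0,0,0,0],[-0.1,-1.6,0.1,0,0,0,0],[-0.1,-1.6,0.1,0,0,0,0]],
])

```text
t: 11.78
ee_pos: [590.5, -142.3, 87.4]
orientation: [0.704, 1.07, -1.006]
ft_force: [3.6, 1.5, -3.1]
width: 15.6
```

Run:
```python
from mv import *
rod();rodto((98,0,85))
```

```text
rod center(head) [ 1.18e+02 -1.00e-01  8.52e+01] front [ 8.  -0.1 84.9] ft [ 3.6  1.5 -3.1] q [-0.11  0.57  1.88 -0.57  0.58  1.52] t 11.78
ee [ 590.5 -142.3   87.4] zdir -1.162 q [-0.11  0.57  1.88 -0.57  0.58  1.52] t 11.78
row [ 0.01 -2.   -0.01] [-0.001  0.003 -0.002] dist 2.0 deg 0.2
```

Call:
servo_tool([
  [[0,-0.4,0,0,0,0,0],[0,-0.8,0,0,0,0,0],[0,-1.2,0,0,0,0,0],[0,-1.6,0,0,0,0,0],[0,-2,0,0,0,0,0],[0,-2,0,0,0,0,0]],
])

```text
t: 12.28
ee_pos: [570.1, -150.5, 86.7]
orientation: [0.702, 1.073, -1.009]
ft_force: [-0.4, 0.6, -2.2]
width: 15.5
```

Run:
```python
from ov import *
c,y=rod();rodto((67,0,85))
overlay('top','pics/t11.png',(170,270,285,375),6,c,y)
overlay('scene','pics/s11.png',(160,260,270,380),6,c,y)
```

```text
rod center(head) [96.   0.5 84.5] front [-14.    0.6  84.7] ft [-0.4  0.6 -2.2] q [-0.13  0.55  1.93 -0.59  0.56  1.52] t 12.28
ee [ 570.1 -150.5   86.7] zdir -1.161 q [-0.13  0.55  1.93 -0.59  0.56  1.52] t 12.28
row [-0.03 -2.9   0.06] [-0.     0.002  0.002] dist 2.9 deg 0.2
```

View pics/t11.png

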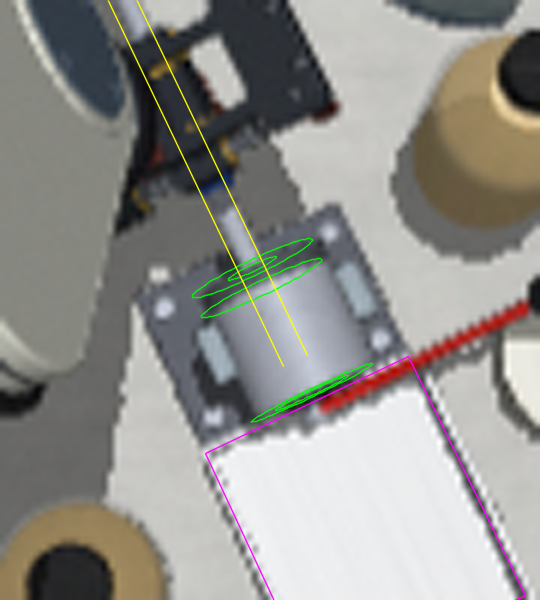

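View pics/s11.png

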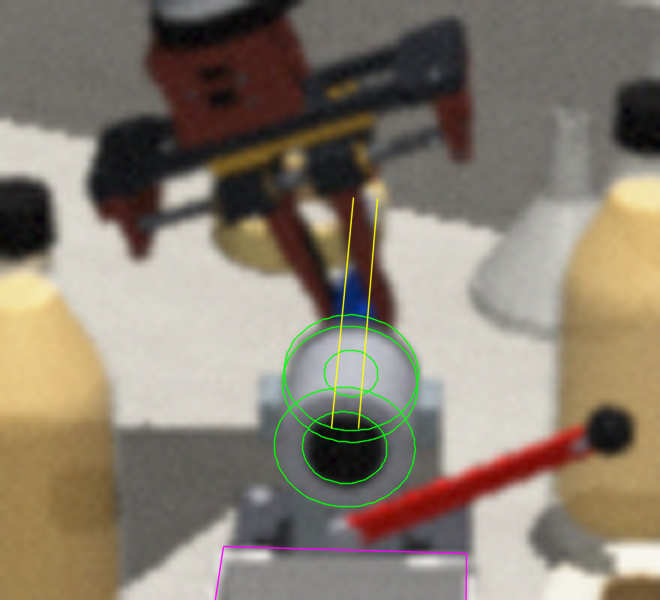

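Call:
servo_tool([
  [[0,-0.4,0,0,0,0,0],[0,-0.8,0,0,0,0,0],[0,-1.2,0,0,0,0,0],[0,-1.6,0,0,0,0,0],[0,-2,0,0,0,0,0],[0,-2.4,0,0,0,0,0],[0,-2.7,0,0,0,0,0],[0,-2.7,0,0,0,0,0]],
])

```text
t: 13.05
ee_pos: [545.8, -161.3, 86.9]
orientation: [0.703, 1.072, -1.009]
ft_force: [-0.8, 0.4, -2.2]
width: 15.6
```

Run:
```python
from ov import *
c,y=rod();rodto((65,0,85))
overlay('top','pics/t12.png',(170,300,285,395),5,c,y)
overlay('scene','pics/s12.png',(160,290,270,380),4.5,c,y)
```

```text
rod center(head) [69.4  0.3 84.6] front [-40.6   0.4  84.7] ft [-0.8  0.4 -2.2] q [-0.16  0.53  1.98 -0.62  0.53  1.52] t 13.05
ee [ 545.8 -161.3   86.9] zdir -1.161 q [-0.16  0.53  1.98 -0.62  0.53  1.52] t 13.05
row [-0.03 -0.44  0.04] [-0.001  0.002  0.001] dist 0.4 deg 0.2
```

View pics/t12.png

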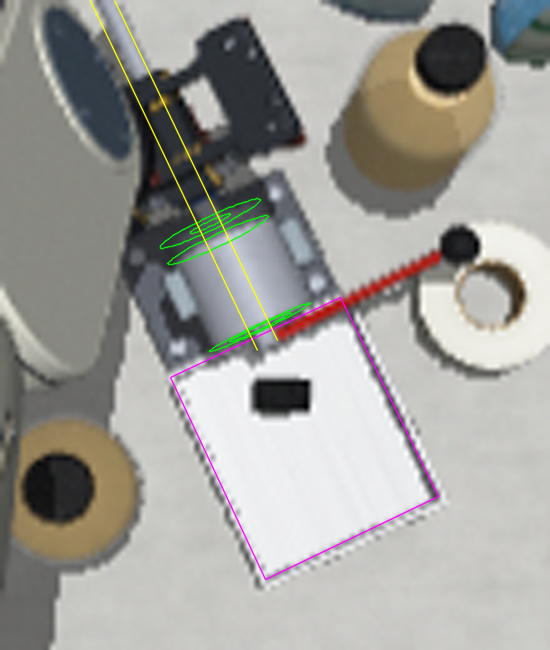

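View pics/s12.png

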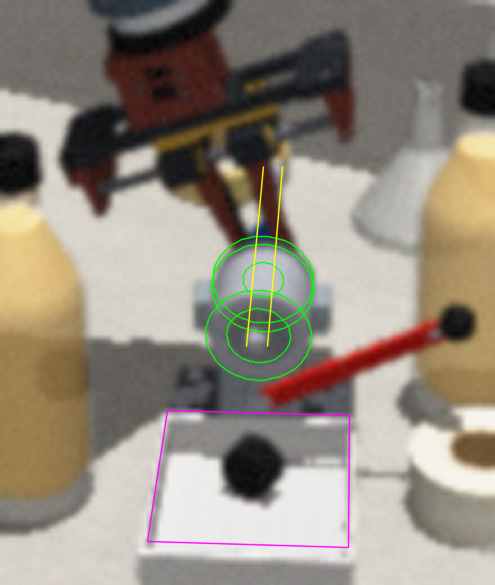

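Call:
servo_tool([
  [[0,1,0,0,0,0,0],[0,2.5,0,0,0,0,0],[0,4,0,0,0,0,0],[0,5.5,0,0,0,0,0],[0,7,0,0,0,0,0],[0,8.5,0,0,0,0,0],[0,10,0,0,0,0,0],[0,10,0,0,0,0,0]],
])

```text
t: 13.82
ee_pos: [642.2, -119.7, 87.5]
orientation: [0.704, 1.069, -1.004]
ft_force: [1.2, -0.2, -2.2]
width: 15.8
```

Run:
```python
from mv import *
rod();rodto((175,10,220),th=0)
```

```text
rod center(head) [174.4  -0.   85.3] front [64.4 -0.2 84.8] ft [ 1.2 -0.2 -2.2] q [-0.06  0.62  1.77 -0.53  0.65  1.51] t 13.82
ee [ 642.2 -119.7   87.5] zdir -1.161 q [-0.06  0.62  1.77 -0.53  0.65  1.51] t 13.82
row [-12.97   0.11   3.81] [ 0.001  0.354 -0.004] dist 13.5 deg 20.3
```

Call:
servo_tool([
  [[-4,0.1,0,0,0,0,0],[-8,0.1,0.5,0,0,0,0],[-11,0.1,1,0,0.1,0,0],[-13,0.1,1.5,0,0.2,0,0],[-14,0.1,1.5,0,0.3,0,0],[-14,0.1,1.5,0,0.354,0,0],[-14,0.1,1.5,0,0.354,0,0],[-14,0.1,1.5,0,0.354,0,0]],
])

```text
t: 14.48
ee_pos: [625.2, -90.2, 223.0]
orientation: [0.903, 1.376, -0.905]
ft_force: [-1.8, -0.0, -1.3]
width: 15.7
```

Run:
```python
from mv import *
rod();to((635,145.4,200),R.from_rotvec([-.174,1.551,.177]))
```

```text
rod center(head) [170.5  34.7 220.6] front [ 60.5  34.9 220.7] ft [-1.8 -0.  -1.3] q [-0.16  0.45  1.62 -0.    1.07  1.  ] t 14.48
ee [625.2 -90.2 223. ] zdir -1.163 q [-0.16  0.45  1.62 -0.    1.07  1.  ] t 14.48
row [  2.29  10.25 -21.24] [-1.387 -0.011  0.01 ] dist 23.7 deg 79.5
```

Call:
servo_tool([
  [[2.3,10.25,-21.2,-1.387,-0.01,0.01,0],[2.3,10.25,-21.2,-1.387,-0.01,0.01,0],[2.3,10.25,-21.2,-1.387,-0.01,0.01,0],[2.3,10.25,-21.2,-1.387,-0.01,0.01,0],[2.3,10.25,-21.2,-1.387,-0.01,0.01,0],[2.3,10.25,-21.2,-1.387,-0.01,0.01,0],[2.3,10.25,-21.2,-1.387,-0.01,0.01,0],[2.3,10.25,-21.2,-1.387,-0.01,0.01,0]],
])

```text
t: 15.15
ee_pos: [633.6, 148.7, 199.0]
orientation: [0.119, 1.56, -0.118]
ft_force: [0.5, -0.6, -1.7]
width: 15.6
```

Run:
```python
from mv import *
to((635,145.4,200),R.from_rotvec([-.174,1.551,.177]))
```

```text
ee [633.6 148.7 199. ] zdir -0.151 q [ 0.21  0.5   1.6  -0.    1.03  0.36] t 15.15
row [-0.1  -0.31  0.19] [-0.375 -0.005  0.003] dist 0.4 deg 21.5
```

Call:
servo_tool([
  [[0,0,0,-0.375,0,0,0],[0,0,0,-0.375,0,0,0],[0,0,0,-0.375,0,0,0],[0,0,0,-0.375,0,0,0],[0,0,0,-0.375,0,0,0],[0,0,0,-0.375,0,0,0]],
])

```text
t: 15.65
ee_pos: [634.6, 146.2, 200.1]
orientation: [-0.165, 1.556, 0.166]
ft_force: [0.3, 0.3, -2.5]
width: 15.9
```

Run:
```python
from mv import *
print(ctrl.get_obs()['ee_pos'])
im=ctrl.get_image('wrist')[:,:,::-1];cv2.imwrite('pics/w13.png',im)
to((635,145.4,200),R.from_rotvec([-.174,1.551,.177]))
```

```text
[634.61627489 146.19431556 200.11125017]
ee [634.8 146.1 200.3] zdir 0.211 q [ 0.21  0.5   1.6  -0.    1.03 -0.  ] t 15.7
row [ 0.03 -0.08  0.  ] [-0.013 -0.004  0.001] dist 0.1 deg 0.8
```

View pics/w13.png

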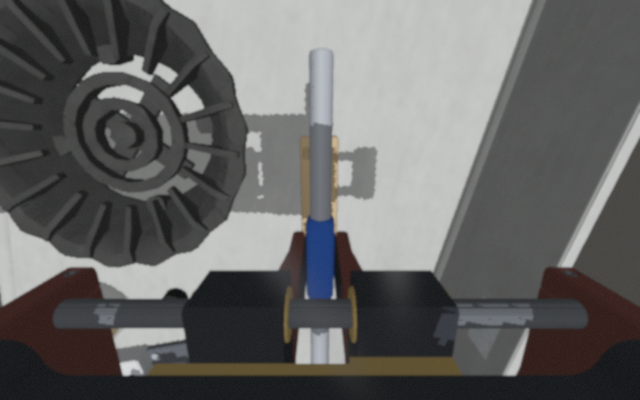

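Call:
servo_tool([
  [[3,-0.08,0,-0.013,0,0,0],[6,-0.08,0,-0.013,0,0,0],[9,-0.08,0,-0.013,0,0,0],[11,-0.08,0,-0.013,0,0,0],[12,-0.08,0,-0.013,0,0,0],[12,-0.08,0,-0.013,0,0,0],[12,-0.08,0,-0.013,0,0,0],[12,-0.08,0,-0.013,0,0,0]],
])

```text
t: 16.37
ee_pos: [637.7, 145.7, 82.3]
orientation: [-0.176, 1.552, 0.178]
ft_force: [0.2, -0.4, -0.6]
width: 15.7
```

Run:
```python
from mv import *
to((635,145.4,52.4),R.from_rotvec([-.174,1.551,.177]))
```

```text
ee [637.7 145.7  82.3] zdir 0.226 q [ 0.21  0.65  1.65  0.    0.83 -0.02] t 16.37
row [ 2.98  0.03 -0.3 ] [ 0.002 -0.001  0.   ] dist 3.0 deg 0.1
```

Call:
servo_tool([
  [[0.8,0,-0.3,0,0,0,0],[1.6,0,-0.3,0,0,0,0],[2.3,0,-0.3,0,0,0,0],[2.9,0,-0.3,0,0,0,0],[2.9,0,-0.3,0,0,0,0],[2.9,0,-0.3,0,0,0,0],[2.9,0,-0.3,0,0,0,0]],
])

```text
t: 16.95
ee_pos: [635.0, 145.1, 52.1]
orientation: [-0.176, 1.552, 0.179]
ft_force: [2.7, 0.9, 1.6]
width: 15.9
```

Run:
```python
from mv import *
to((635,145.4,52.4),R.from_rotvec([-.174,1.551,.177]))
im=ctrl.get_image('wrist')[:,:,::-1];cv2.imwrite('pics/w14.png',im)
print(ctrl.get_obs()['ft_force'])
```

```text
ee [635.  145.1  52.1] zdir 0.226 q [ 0.21  0.69  1.66  0.    0.77 -0.02] t 16.95
row [-0.03  0.03  0.  ] [ 0.002 -0.001  0.   ] dist 0.0 deg 0.1
[3.38767311 0.81389655 0.04572906]
```

View pics/w14.png

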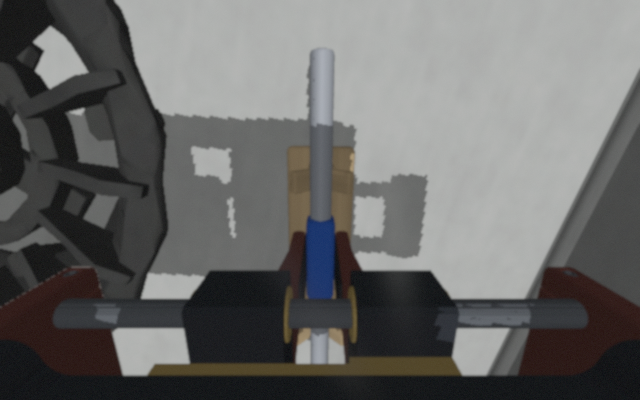

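Rod sits in the rest exactly as at pick-up (tip at pixel 322,48, rest in the same place). I'll open and rise.

Call:
servo_tool([
  [[0,0,0,0,0,0,2],[0,0,0,0,0,0,3],[0,0,0,0,0,0,4],[0,0,0,0,0,0,5],[0,0,0,0,0,0,5],[0,0,0,0,0,0,5],[0,0,0,0,0,0,5]],
])

```text
t: 17.58
ee_pos: [633.7, 144.8, 51.6]
orientation: [-0.177, 1.555, 0.179]
ft_force: [-0.4, 0.6, -0.2]
width: 50.0
```

Call:
servo_tool([
  [[-1,0,0,0,0,0,5],[-3,0,0,0,0,0,5],[-6,0,0,0,0,0,5],[-10,0,0,0,0,0,5],[-14,0,0,0,0,0,5],[-18,0,-2,0,0,0,5],[-22,0,-6,0,0,0,5],[-26,0,-10,0,0,0,5]],
])

```text
t: 18.25
ee_pos: [556.2, 126.9, 290.4]
orientation: [-0.177, 1.552, 0.179]
ft_force: [-0.0, 0.8, -0.1]
width: 50.1
```

Call:
servo_tool([
  [[0,4,-4,0,0,0,5],[0,8,-8,0,0,0,5],[0,12,-12,0,0,0,5],[0,16,-14,0,0,0,5],[0,20,-16,0,0,0,5],[0,20,-16,0,0,0,5],[0,20,-16,0,0,0,5]],
])

```text
t: 18.83
ee_pos: [352.2, 288.5, 287.2]
orientation: [-0.178, 1.554, 0.183]
ft_force: [0.3, -0.1, 0.2]
width: 49.6
```

Run:
```python
from mv import *
o=ctrl.get_obs();print(o['ee_pos'],o['t'],o['ft_force'])
for n in('top','scene'):
    cv2.imwrite(f'pics/{n}15.png',ctrl.get_image(n)[:,:,::-1])
im=cv2.imread('pics/top15.png');cv2.imwrite('pics/t15a.png',cv2.resize(im[120:300,160:420],None,fx=3,fy=3,interpolation=cv2.INTER_CUBIC))
im=cv2.imread('pics/scene15.png');cv2.imwrite('pics/s15a.png',cv2.resize(im[160:300,200:450],None,fx=3,fy=3,interpolation=cv2.INTER_CUBIC))
```

```text
[352.15499803 288.47667787 287.20888203] 18.8333 [ 0.30719118 -0.08819882  0.18260063]
```

View pics/t15a.png

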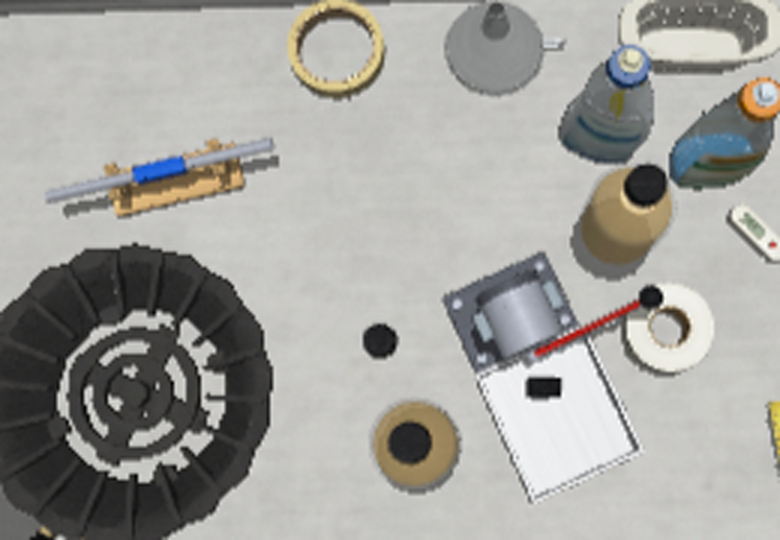

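View pics/s15a.png

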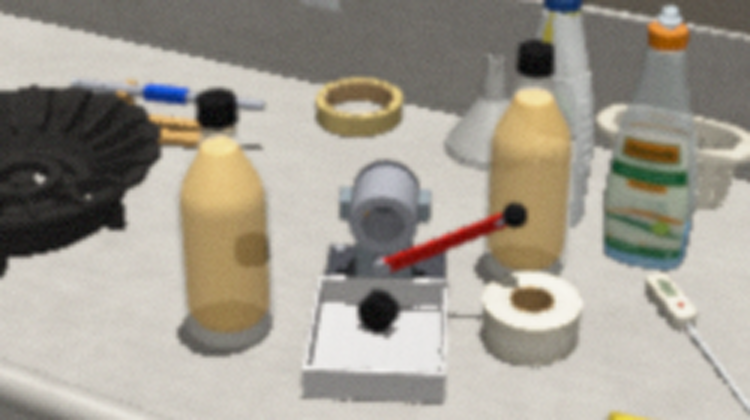

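```bash
python3 -c "
from workcell import ctrl
print(ctrl.close_job(), ctrl.get_obs()['t'])"
```

```text
the job is handed in; nothing more can be done
the job is handed in; nothing more can be done
```

The cap is out of the bore and lying in the catch pan, the keeper is open, and the rod is back in its rest. I handed the job in at about 19 s of the 72 s allowed; no verdict was reported.

- **Keeper:** bottle_a blocks the left side, so I swung the keeper to the right with the closed fingers. It stands at roughly 1.1–1.2 rad by eye from the scene picture; I did not measure the angle more closely.
- **Knock-out:** the rod went in through the back hole with the gripper tilted about 0.35 rad to keep clear of bottle_b. The rod end finished about 10 mm beyond the mouth. The gripper never touched the cap.
- **Last checks:** in the top and scene pictures the bore is clear and the cap lies on its side in the pan. The rod ends are within a pixel of where they started. The spare cap is also within a pixel of its start. By eye, the bottles and the label roll had not moved.
- **Disagreements:**
  - The cameras differed by about 2–4 mm on the head's position. I settled the bore axis on the barrel's outline in all three views.
  - When I first gripped the rod, the target was about 7 mm off because I read the arm's pose before it had settled. The wrist force reached about 24 N; I eased it off before lifting.

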